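# Lower the roof-window blind with its momentary toggle

### The arm

A 6-joint arm with a two-finger parallel gripper is mounted at the origin on the work surface. World frame = base frame: x ahead of the robot, y to its left, z up, the work surface at z = 0. Lengths are in m, angles in rad, forces in N, time in s.
With the tool pointing down it reaches from about 0.35 to 0.775 m from the base axis. Payload 5.5 kg.
Tool frame: the origin (TCP) lies midway between the tips of the shut fingers; the grasp point (between the pads) lies grip_point_offset behind it (grip_point_offset is the distance from the TCP to the grasp point, in m); z points along the fingers, y is the direction in which the jaws open and shut (so a half turn about z gives the same grasp; the last joint's range is limited). The gripper opens to 85 mm and grips with 20 to 120 N. Pads are 22 mm wide; open, the fingers measure 114 mm over their backs; the gripper's body (76 mm by 85 mm) begins 54 mm behind the grasp point. The pads swing forward as they close: fully open they stand 13 mm farther back than shut.
Start: joints at [-1.268, 0.313, 0.046, 1.304, 0, 1.431], TCP at [0.246, -0.52, 0.204] pointing down, gripper open.
Joint ranges: [-2.76, 2.76], [-0.86, 1.69], [-1.03, 1.26], [-2.2, 2.34], [-1.47, 1.5], [-3.14, 3.14]. Speed limits (rad/s): [2.57, 2.57, 3.14, 3.14, 3.14, 3.14].

### API

Orientations are given as a unit quaternion [w, x, y, z].
In Python, from workcell import * gives the robot as it stands.
- The arm moves only by the tool send_rows, never from a script. Its argument "series" is one flat list of numbers, 7 for each row, row after row: the shift along the tool's x, y, z in cm, then the turn, a rotation vector about the tool's x, y, z in degrees, then the opening, from 0 (shut) to 1 (fully open). A call has 1 to 10 rows; each row is the pose to reach, as a shift and turn from the pose commanded when the call began, along the tool's axes at that moment; what a row does not reach only later rows make up. A row lasts 1/12 s, in which the tool goes at most 41.7 mm and 7.16 degrees, less where a joint would pass 70% of its speed; a pose out of reach is approached as far as the arm can. A call with a gripper value outside its range is refused whole. The fingers move at their own pace and stop on an object; "newtons" is the grip in N (left out, the last holds). Time passes only in rows, so rows that repeat a pose let the fingers close. It gives the time, the measured TCP pose, the force and the opening at its end, in the units of the state.
- get_state(): the state, without advancing time (a new reading comes with each control period).
- read_camera(name): name is "scene" or "side" or "wrist"; returns the picture (480x640x3 uint8, blue, green, red); there is no depth.
- camera_info(name): a dict with "K" (3x3 intrinsics, pixels), "xyz" and "attitude" of the camera in the world. Camera axes: x right, y down, z forward; pixel columns grow to the right and rows downward; lengths in m; the calibration is good to about 2 mm. A picture is of the moment at which its call begins: read the wrist's pose just before it. camera_info takes no time and is no camera call; for the wrist camera it gives the pose at the moment of the call.
- hand_in(): hands the job in, once; it reports no verdict.
Trained networks look in the newest picture that a camera, given by its name, has taken for a name from the list of things; names that differ only in an ending like _2 or _b are one class to them, and where a whole thing is asked for, a point or a joint stands for the part that bears it (a point fixed in the world has none). Each returns a list of dicts, best first, with "p" (0 to 1); they miss things now and then, are a little off and sometimes report something else, mostly with a low value. They report only what shows in the picture. A call takes as long as a camera call.
- silhouettes(camera, label): "pixels" (480x640 bool, what is visible of it) and "box" ([left, top, width, height] in pixels, round what is visible of it).
The state is a dict: "clock": time; "joint_pos": joint angles; "qvel": joint speeds; "tau": joint torques, N m; "tcp_pos": TCP position; "orientation": TCP orientation; "wrist_force": force on the tool from outside, world axes, zero at the start; "ft_torque": the same for the moment, N m; "finger_gap": finger opening in m.
Only numpy, scipy, OpenCV 4.12 (cv2) and the standard library are available. Lean on these libraries where they do the work, as an engineer would, in place of code of your own. Each camera call takes 0.05 s, during which the arm holds its last target. There are 200 camera calls.

### The job

Lower the roof-window blind a little: push the blue toggle on its black switch box well over towards the end of the box marked with the white stripe, hold it there for about a second, then let it spring back to the centre and move clear. Never push the blue toggle the other way, and leave the orange window toggle and the amber jar as they are.

Things in the scene. Friction and masses are not known exactly. Their poses are not given: they have to be found in the camera images.
- blind_tip (a point): Centre of the top of the blue toggle lever, 92 mm above the board (board top: 18 mm above the work surface) when upright. Its paddle is 12 mm thick along the push, 26 mm wide, 42 mm tall, on an 8 mm stem; the hinge is 70 mm below this point. z runs up the lever; x, level at rest, is the push direction, to the box end with the white stripe. The box may be turned any way round.
- blind_toggle (a joint): Lean of the blue lever, rad: 0 upright, positive towards the white stripe, stops at +-0.65. A spring of 0.30 N m/rad (about 3 N at 0.45 rad) brings it back to 0 within 0.5 s of letting go. The switch makes contact above 0.26. The lever stands mid-box; the black box, fixed to the board, is 104 mm long (along the push), 68 wide, 32 high; a rubber boot round the stem rises to 41.
- window_tip (a point): Centre of the top of the orange toggle lever of a second black box, a bystander, in all else the same as the blue one (sizes, axes, white stripe 14 mm wide across the box, 40 mm from its middle, and down that end). Its lever must stay upright: z axis vertical.
- jar: Amber glass jar with a black twist cap, 60 mm in diameter and 85 mm tall, standing loose on the board; origin at the centre of its underside, z up. A bystander.

How it is judged:
By the outcome, as a careful person would: the job done as asked, in the order asked, and still so for the second after the job is handed in, with the robot touching nothing.
It also fails if it takes over 29 s, if anything falls off the work surface, if the arm or the gripper's body presses on something with over 40 N, if the wrist force passes 120 N, or if a joint passes its speed limit or range.

## Working session

There is one attempt and no reset: what is moved stays moved. The work goes in short steps, Python scripts to look and compute and a tool call to move; the robot and the scene stay as the last step left them, time stands still between calls to the robot, and variables do not carry over. Pictures are saved under pics/ and viewed, about 8 in all and at most 12, crops included, and the job is handed in when it is done.

Besides the shell and the picture viewer there is one more tool, called after ">>>" as name(argument=value, ...) on one line, values as JSON. send_rows: Moves the arm, as the interface text tells. Its arguments: {"type":"object","properties":{"series":{"type":"array"},"newtons":{"type":"number"}},"required":["series"]}

```bash
mkdir -p pics; ls; cat > h.py <<'E'
from workcell import *
import numpy as np, cv2
from scipy.spatial.transform import Rotation as R
def cam(n):
    c=camera_info(n); q=c["attitude"]; K=np.array(c["K"])
    Rm=np.array(q) if np.ndim(q)==2 else R.from_quat(np.array(q)[[1,2,3,0]]).as_matrix()
    return K,Rm,np.array(c["xyz"])
def onplane(n,uv,z):
    K,Rm,t=cam(n); d=Rm@np.linalg.inv(K)@np.array([uv[0],uv[1],1.]); return t+d*(z-t[2])/d[2]
def proj(n,P):
    K,Rm,t=cam(n); p=K@(Rm.T@(np.array(P)-t)); return p[:2]/p[2]
E
python3 - <<'E'
from h import *
print(get_state())
for n in("scene","side"):
    print(camera_info(n))
    im=read_camera(n); cv2.imwrite(f"pics/{n}0.png",im)
    for l in("blind_tip","window_tip","jar"):
        for s in silhouettes(n,l)[:3]:
            ys,xs=np.nonzero(s["pixels"]); print(n,l,s["p"],s["box"],xs.mean(),ys.mean())
E
```

```text
pics
{'clock': 0.0, 'joint_pos': array([-1.26761229e+00,  3.14024001e-01,  4.49522622e-02,  1.30362418e+00,
       -1.21605708e-05,  1.43122493e+00]), 'qvel': array([ 0.00032376, -0.00180383,  0.00091275,  0.00020512,  0.00103688,
       -0.00146968]), 'tau': array([ 4.99602193e-04, -4.80630720e+01,  2.98532259e+01,  1.94733805e-02,
        1.43244433e-04,  6.99563373e-06]), 'tcp_pos': array([ 0.24617355, -0.51898932,  0.2033846 ]), 'orientation': array([-9.46121435e-04,  9.75595422e-01,  2.19573836e-01, -8.36725202e-05]), 'wrist_force': array([-0.17561359, -0.44684106,  0.11718975]), 'ft_torque': array([-0.01612393, -0.01448127, -0.00989081]), 'finger_gap': 0.08536524588417256}
{'K': array([[617.99133979,   0.        , 325.69468718],
       [  0.        , 617.99133979, 241.52803067],
       [  0.        ,   0.        ,   1.        ]]), 'xyz': array([0.95491657, 0.54173709, 0.746314  ]), 'attitude': array([-0.08705759,  0.24115899,  0.8986882 , -0.35584103])}
scene blind_tip 0.72 [347.7, 117.7, 13.6, 28.6] 352.64948453608247 130.82474226804123
scene window_tip 0.9 [468.7, 256.3, 21.2, 33.4] 479.51551312649167 271.14081145584726
scene jar 0.59 [199.7, 198.7, 44.5, 62.2] 220.29297245963912 229.77635327635326
{'K': array([[490.21043375,   0.        , 322.17526677],
       [  0.        , 490.21043375, 241.6218493 ],
       [  0.        ,   0.        ,   1.        ]]), 'xyz': array([0.30108116, 0.50979182, 0.65577213]), 'attitude': array([ 0.12136464, -0.25878161,  0.87439732, -0.39208677])}
side blind_tip 0.48 [448.5, 206.2, 13.3, 26.7] 452.609243697479 219.2016806722689
side blind_tip 0.22 [328.1, 342.5, 24.7, 28.3] 341.5557768924303 355.3784860557769
side window_tip 0.86 [330.6, 344.4, 19.7, 26.3] 341.80973451327435 355.01769911504425
side window_tip 0.7 [283.7, 177.2, 29.6, 49.0] 301.04761904761904 202.73809523809524
```

View pics/scene0.png

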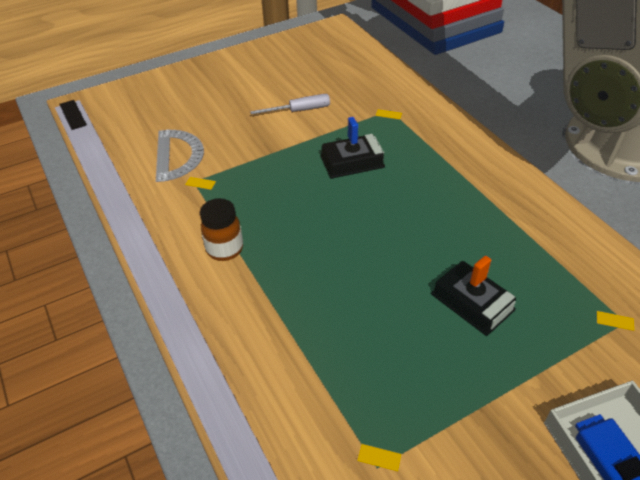

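View pics/side0.png

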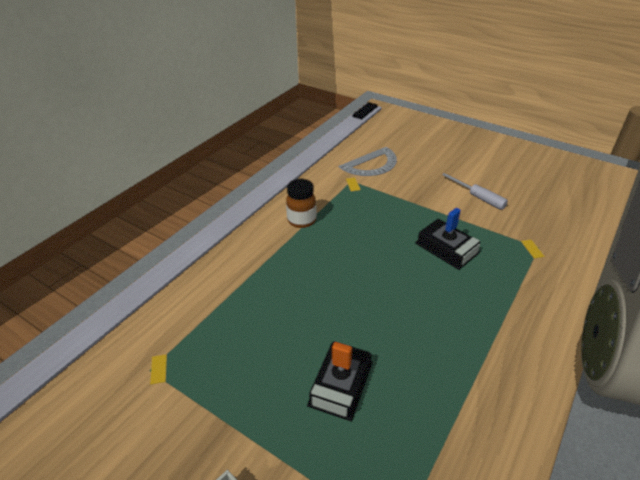

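The scene view shows the blue lever at (352,131), with its stripe end to the right at (375,145). The side view shows the lever at (452,219) and the stripe at (467,250). The orange box is nearer to the cameras, and the jar is well away. Next I'll triangulate and fit a box outline.

```bash
cat > fit.py <<'E'
from h import *
from scipy.optimize import least_squares
uv={"scene":(352.6,130.8),"side":(452.6,219.2)}
def res(P): return np.concatenate([proj(n,P)-uv[n] for n in uv])
P=least_squares(res,[.5,-.3,.09]).x; print("paddle centre",P,res(P))
out=[]
for n in uv:
    print(n,"at z=.089",onplane(n,uv[n],.089))
    im=cv2.imread(f"pics/{n}0.png").astype(int); 
    u,v=map(int,uv[n]); m=np.zeros(im.shape[:2],bool); m[v:v+65,u-20:u+50]=1
    m&=(im.min(2)>135); k,lab,st,ce=cv2.connectedComponentsWithStats(m.astype(np.uint8))
    i=1+np.argmax(st[1:,4]); print(st[i],ce[i]); S=onplane(n,ce[i],.046)
    d=S-P; print("stripe",S,"dist",np.hypot(*d[:2]),"yaw",np.degrees(np.arctan2(d[1],d[0])))
    x,y=max(0,u-60),max(0,v-50); x=min(x,640-130); out.append(cv2.resize(im[y:y+120,x:x+130].astype(np.uint8),(390,360),interpolation=cv2.INTER_CUBIC))
cv2.imwrite("pics/crop.png",np.hstack(out))
E
python3 fit.py
```

```text
paddle centre [ 0.48847656 -0.20178111  0.0889564 ] [-0.12325045 -0.45194269 -0.20057797  0.44943559]
scene at z=.089 [ 0.4889969  -0.20051762  0.089     ]
[366 134  16  19 143] [373.69230769 143.31468531]
stripe [ 0.44509309 -0.19765991  0.046     ] dist 0.04357877277806671 yaw 174.57348479760785
side at z=.089 [ 0.48865154 -0.20315647  0.089     ]
[457 238  21  16 117] [466.67521368 245.79487179]
stripe [ 0.45123233 -0.19738004  0.046     ] dist 0.03750336036184394 yaw 173.26072532507504
```

View pics/crop.png

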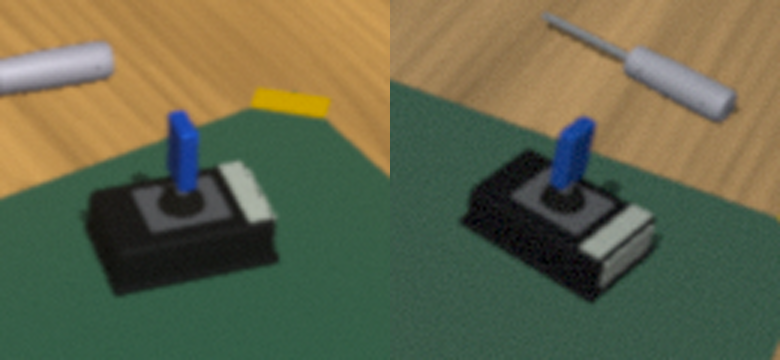

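Both views agree: the triangulated paddle centre is at z = 0.089, as it should be. The lever is at (0.4885, -0.202), the push heading is about 174°, and the stripe is about 40 mm from the middle. I'll move above the far side of the lever, shutting the fingers on the way and turning them square to the push.

>>> send_rows(series=[3.8,-1.6,0,0,0,3.1,0,7.7,-3.3,0,0,0,6.3,0,11.5,-4.9,0,0,0,9.4,0,15.4,-6.6,0,0,0,12.6,0,19.2,-8.2,0,0,0,15.7,0,23.1,-9.8,0,0,0,18.8,0,26.9,-11.5,0,0,0,22,0,30.8,-13.1,0,0,0,25.1,0,34.6,-14.8,0,0,0,28.3,0,38.4,-16.4,0,0,0,31.4,0])

```text
clock: 1.23
tcp_pos: [0.5232, -0.206, 0.2046]
orientation: [0.0, 0.999, -0.054, 0.0]
wrist_force: [0.6, -1.1, 0.9]
finger_gap: -0.0002
```

```bash
cat > chk.py <<'E'
import sys
from h import *
def report():
    s=get_state(); c=s["tcp_pos"]; r=R.from_quat(s["orientation"][[1,2,3,0]]).as_matrix()
    print(s["clock"],c,"gap",s["finger_gap"],"F",s["wrist_force"],"q",s["joint_pos"].round(2))
    print("tool axes\n",r.round(3))
    return c,r
E
python3 - <<'E'
from chk import *
c,r=report()
im=read_camera("wrist"); K,Rm,t=cam("wrist")
C=np.array([.4885,-.202]);u=np.array([np.cos(np.radians(174)),np.sin(np.radians(174))]);w=np.array([-u[1],u[0]])
pts=[proj("wrist",[*(C+a*u+b*w),.05]) for a,b in((.052,.034),(.052,-.034),(-.052,-.034),(-.052,.034))]
cv2.polylines(im,[np.int32(pts)],True,(0,0,255),1)
top=[proj("wrist",[*(C+a*u+b*w),.11]) for a,b in((.006,.013),(.006,-.013),(-.006,-.013),(-.006,.013))]
cv2.polylines(im,[np.int32(top)],True,(0,255,255),1)
cv2.imwrite("pics/w1.png",im)
E
```

```text
1.2333 [ 0.52319281 -0.20603546  0.20456092] gap -0.00022555109068162608 F [ 0.60195129 -1.13650283  0.93103913] q [-0.52  0.29  0.01  1.29 -0.    2.73]
tool axes
 [[ 0.994 -0.108  0.   ]
 [-0.108 -0.994 -0.   ]
 [ 0.     0.    -1.   ]]
```

View pics/w1.png

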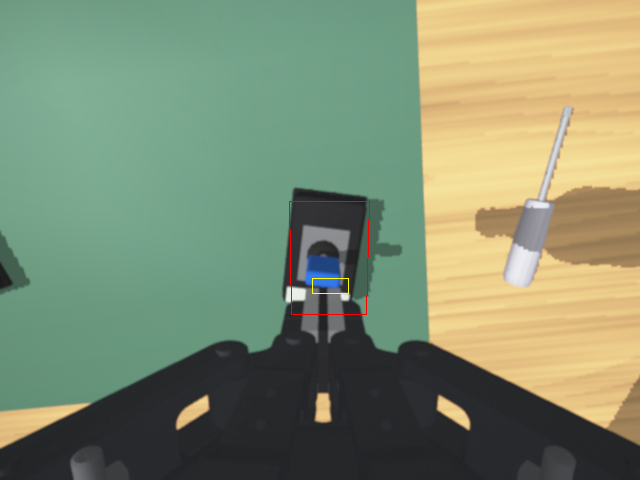

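The wrist view shows the blue lever at (323,270) and its box, turned about 5° from my outline and offset by about 10 px. The arm may still have been settling, so I'll retake it at rest and fit the box from all cameras.

```bash
python3 - <<'E'
from chk import *
from scipy.optimize import least_squares
c,r=report()
im=read_camera("wrist"); print(cam("wrist")[2])
for s in silhouettes("wrist","blind_tip")[:2]: print(s["p"],s["box"])
hsv=cv2.cvtColor(im,cv2.COLOR_BGR2HSV)
def model(p):
    C=np.array(p[:2]);u=np.array([np.cos(p[2]),np.sin(p[2])]);w=np.array([-u[1],u[0]])
    f=lambda n,a,b,z: proj(n,[*(C+a*u+b*w),z]); return f
def draw(n,im,p):
    f=model(p)
    for a,b,z,col in((.052,.034,.05,(0,0,255)),(.006,.013,.11,(0,255,255)),(.052,.034,.018,(255,0,255))):
        cv2.polylines(im,[np.int32([f(n,*q,z)for q in((a,b),(a,-b),(-a,-b),(-a,b))])],True,col,1)
p=[.4885,-.202,np.radians(174)]
draw("wrist",im,p)
A=im[150:330,240:440]
out=[cv2.resize(A,(400,360))]
for n,(x,y) in(("scene",(300,95)),("side",(400,185))):
    k=cv2.imread(f"pics/{n}0.png"); k=cv2.resize(k,None,fx=4,fy=4)
    f=model(p)
    for a,b,z,col in((.052,.034,.05,(0,0,255)),(.006,.013,.11,(0,255,255)),(.052,.034,.018,(255,0,255))):
        cv2.polylines(k,[np.int32([4*f(n,*q,z)+2 for q in((a,b),(a,-b),(-a,-b),(-a,b))])],True,col,1)
    out.append(k[y*4:y*4+360,x*4:x*4+400])
cv2.imwrite("pics/w2.png",np.vstack([np.hstack([out[0][:300],out[1][:300]]),np.hstack([out[2][:300],0*out[0][:300]])]))
E
```

```text
1.2833 [ 0.52760356 -0.20041753  0.20436419] gap 1.7694551944488842e-05 F [2.51541483 1.98053182 1.50334953] q [-0.51  0.29  0.01  1.29  0.    2.74]
tool axes
 [[ 0.995 -0.104  0.004]
 [-0.104 -0.995  0.003]
 [ 0.003 -0.004 -1.   ]]
[ 0.5932013  -0.21035736  0.37411057]
0.76 [317.7, 258.1, 35.2, 37.1]
```

View pics/w2.png

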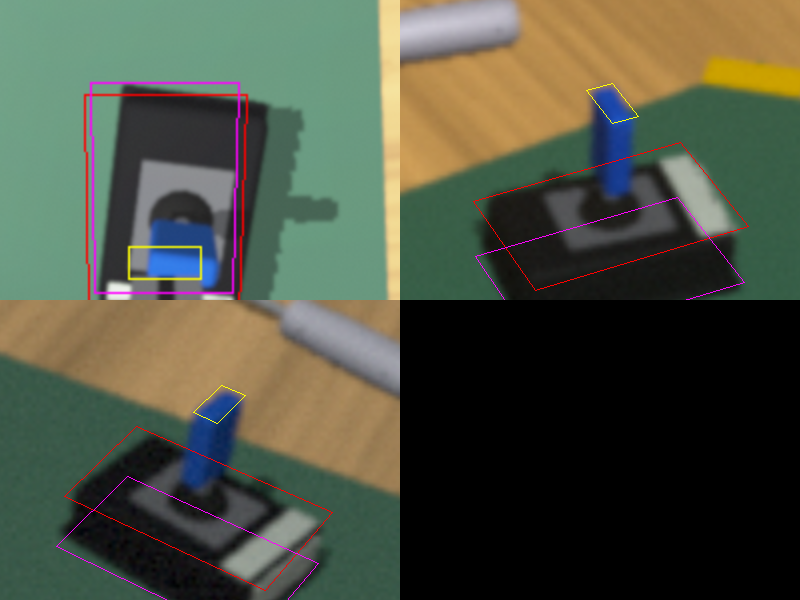

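The arm was still ringing, so that wrist overlay is off. The scene and side overlays show the box turned a few degrees more than I assumed. I'll fit the box silhouette in the two fixed views.

```bash
cat > fit2.py <<'E'
from chk import *
from scipy.optimize import differential_evolution
C={n:cam(n) for n in("scene","side")}
M={}
for n,(u,v) in(("scene",(352,152)),("side",(448,240))):
    im=cv2.imread(f"pics/{n}0.png"); b,g,r=[im[...,i].astype(int) for i in range(3)]
    green=(g-r>18)&(g>60)
    hsv=cv2.cvtColor(im,cv2.COLOR_BGR2HSV); dark=(im.max(2)<62)|((hsv[...,1]<70)&(im.max(2)>40))
    w=np.zeros(dark.shape,bool); w[v-30:v+35,u-48:u+48]=1
    k,l,st,_=cv2.connectedComponentsWithStats((dark&w).astype(np.uint8)); M[n]=(l==1+np.argmax(st[1:,4]))
def corners(p,n):
    u=np.array([np.cos(p[2]),np.sin(p[2])]);w=np.array([-u[1],u[0]]);K,Rm,t=C[n]
    P=np.array([[*(np.array(p[:2])+a*u+b*w),z] for a in(-.052,.052) for b in(-.034,.034) for z in(.018,.05)])
    q=(P-t)@Rm@K.T; return q[:,:2]/q[:,2:]
def cost(p):
    s=0
    for n in M:
        m=np.zeros((480,640),np.uint8); cv2.fillConvexPoly(m,cv2.convexHull(np.int32(corners(p,n)*16).reshape(-1,1,2)),1,shift=4)
        s+=np.count_nonzero((m>0)^M[n])
    return s
o=differential_evolution(cost,[(.46,.52),(-.23,-.17),(np.radians(140),np.radians(210))],seed=1,maxiter=60)
print("box fit",o.x[:2],np.degrees(o.x[2]),"xor",o.fun,[M[n].sum() for n in M])
c,r=report()
E
python3 fit2.py
```

```text
box fit [ 0.48912821 -0.20328791] 164.9993900507712 xor 613.0 [np.int64(2080), np.int64(1908)]
1.3833 [ 0.52377185 -0.20524147  0.20414901] gap 0.0001221834672019837 F [ 0.38958149 -0.99830979 -0.56890429] q [-0.52  0.29  0.01  1.29  0.    2.72]
tool axes
 [[ 0.995 -0.099  0.   ]
 [-0.099 -0.995  0.   ]
 [ 0.    -0.    -1.   ]]
```

The fit gives the centre at (0.489, -0.203), which agrees with the paddle, and a heading of about 166°. I'll correct the heading and go down behind the lever on the far side from the stripe, which leaves about 16 mm of clearance.

>>> send_rows(series=[-0.1,0.3,0.5,0,0,3,0,-0.2,0.6,1.5,0,0,6,0,-0.2,0.6,3,0,0,8,0,-0.2,0.6,4.5,0,0,8,0,-0.2,0.6,6,0,0,8,0,-0.2,0.6,7.2,0,0,8,0,-0.2,0.6,8,0,0,8,0,-0.2,0.6,8.4,0,0,8,0,-0.2,0.6,8.5,0,0,8,0,-0.2,0.6,8.5,0,0,8,0])

```text
clock: 2.22
tcp_pos: [0.5194, -0.2142, 0.1195]
orientation: [0.0, 0.992, -0.122, 0.0]
wrist_force: [0.6, 0.6, -0.6]
finger_gap: 0.0002
```

```bash
python3 - <<'E'
from chk import *
c,r=report()
C=np.array([.489,-.2025]);u=np.array([np.cos(np.radians(166)),np.sin(np.radians(166))]);d=c[:2]-C
print("along",d@u*1e3,"across",(d@[-u[1],u[0]])*1e3)
im=read_camera("wrist"); 
out=[im[60:460,120:520]]
k=read_camera("scene"); out.append(cv2.resize(k[70:200,290:420],(400,400),interpolation=cv2.INTER_CUBIC))
cv2.imwrite("pics/a3.png",np.hstack(out))
E
```

```text
2.2167 [ 0.51942249 -0.21416002  0.11953645] gap 0.00020761268988458086 F [ 0.61331622  0.56834545 -0.55692361] q [-0.53  0.33 -0.15  1.1  -0.    2.85]
tool axes
 [[ 0.97  -0.243  0.   ]
 [-0.243 -0.97  -0.   ]
 [ 0.     0.    -1.   ]]
along -32.33962884021736 across 3.9537958125704993
```

View pics/a3.png

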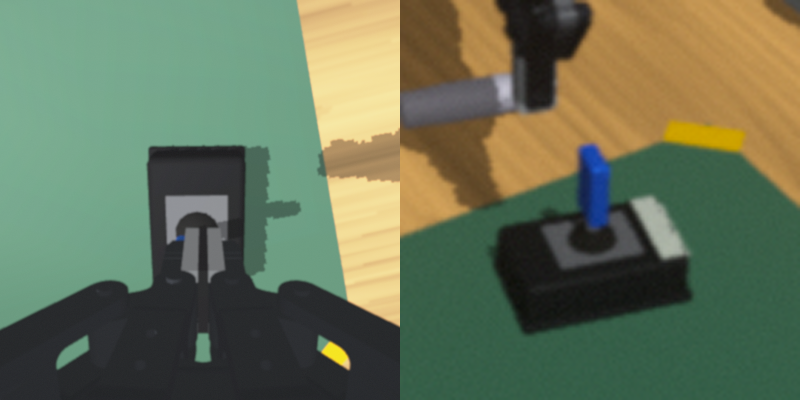

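The box is square with the tool now, and the fingers sit 4 mm off sideways. I'll correct that, go down to z ≈ 0.080 and start the approach.

>>> send_rows(series=[0,-0.2,0.7,0,0,0,0,0,-0.4,1.7,0,0,0,0,0,-0.4,2.7,0,0,0,0,0,-0.4,3.5,0,0,0,0,0,-0.4,3.9,0,0,0,0,0,-0.4,4,0,0,0,0,-0.3,-0.4,4,0,0,0,0,-0.7,-0.4,4,0,0,0,0,-1,-0.4,4,0,0,0,0,-1,-0.4,4,0,0,0,0])

```text
clock: 3.15
tcp_pos: [0.5103, -0.2072, 0.0797]
orientation: [0.0, 0.993, -0.122, 0.0]
wrist_force: [-0.7, 0.1, 0.8]
finger_gap: 0.0002
```

>>> send_rows(series=[-0.2,0,0,0,0,0,0,-0.5,0,0,0,0,0,0,-0.8,0,0,0,0,0,0,-1.1,0,0,0,0,0,0,-1.4,0,0,0,0,0,0,-1.7,0,0,0,0,0,0,-2,0,0,0,0,0,0,-2.2,0,0,0,0,0,0,-2.3,0,0,0,0,0,0,-2.3,0,0,0,0,0,0])

```text
clock: 3.98
tcp_pos: [0.4884, -0.2017, 0.0793]
orientation: [0.0, 0.993, -0.122, 0.0]
wrist_force: [0.9, 0.5, -0.9]
finger_gap: 0.0003
```

```bash
cat > look.py <<'E'
from chk import *
c,r=report()
C=np.array([.489,-.2025]);u=np.array([np.cos(np.radians(166)),np.sin(np.radians(166))]);w=np.array([-u[1],u[0]]);d=c[:2]-C
F=get_state()["wrist_force"][:2]
print("along",d@u*1e3,"across",d@w*1e3,"F along",F@u)
out=[]
for n,(x,y) in(("scene",(290,70)),("side",(385,160))):
    k=read_camera(n); K=cv2.resize(k,None,fx=3,fy=3,interpolation=cv2.INTER_CUBIC)
    for th,col in((0,(0,255,255)),(.26,(0,0,255)),(.45,(255,0,255)),(.65,(255,255,255))):
        p=[proj(n,[*(C+s*np.sin(th)*u),.04+s*np.cos(th)]) for s in(.028,.07)]
        cv2.line(K,*[tuple(int(v) for v in 3*q+1) for q in p],col,1)
    out.append(K[y*3:y*3+390,x*3:x*3+390])
cv2.imwrite("pics/"+sys.argv[1],np.hstack(out))
E
python3 look.py b1.png
```

```text
3.9833 [ 0.48836415 -0.20174435  0.07933174] gap 0.00031826159752260016 F [ 0.94864238  0.46260849 -0.94798618] q [-0.54  0.3  -0.3   0.98 -0.    2.84]
tool axes
 [[ 0.97  -0.242  0.   ]
 [-0.242 -0.97  -0.   ]
 [ 0.     0.    -1.   ]]
along 0.7997727664341182 across -0.579372748415182 F along -0.8085485210618772
```

View pics/b1.png

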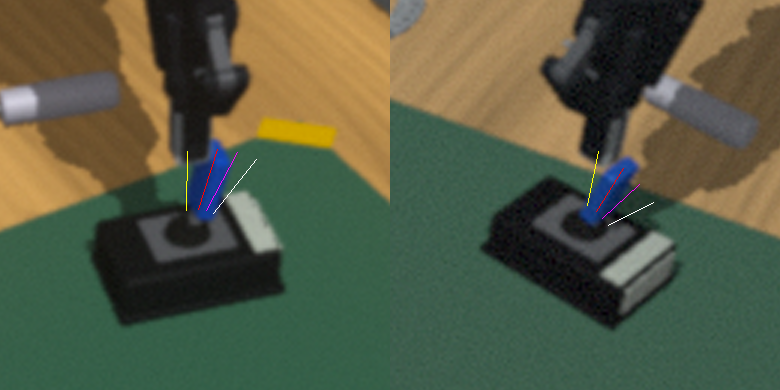

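The lever leans about 0.32 rad, just past contact. I'll push 6 mm more, to about 0.45 rad, and hold.

>>> send_rows(series=[-0.3,0,0,0,0,0,0,-0.6,0,0,0,0,0,0,-0.6,0,0,0,0,0,0,-0.6,0,0,0,0,0,0,-0.6,0,0,0,0,0,0,-0.6,0,0,0,0,0,0,-0.6,0,0,0,0,0,0,-0.6,0,0,0,0,0,0,-0.6,0,0,0,0,0,0])

```text
clock: 4.83
tcp_pos: [0.4828, -0.2004, 0.0794]
orientation: [0.0, 0.993, -0.122, 0.0]
wrist_force: [2.0, -0.3, 1.9]
finger_gap: -0.0001
```

```bash
python3 look.py b2.png
```

```text
4.8333 [ 0.48278175 -0.20036581  0.07936499] gap -5.558519205524943e-05 F [ 1.95191958 -0.32523569  1.87691079] q [-0.55  0.29 -0.31  0.98 -0.    2.84]
tool axes
 [[ 0.97  -0.242  0.   ]
 [-0.242 -0.97  -0.   ]
 [ 0.     0.    -1.   ]]
along 6.549849301539979 across -0.5664620413797273 F along -1.9726208599693218
```

View pics/b2.png

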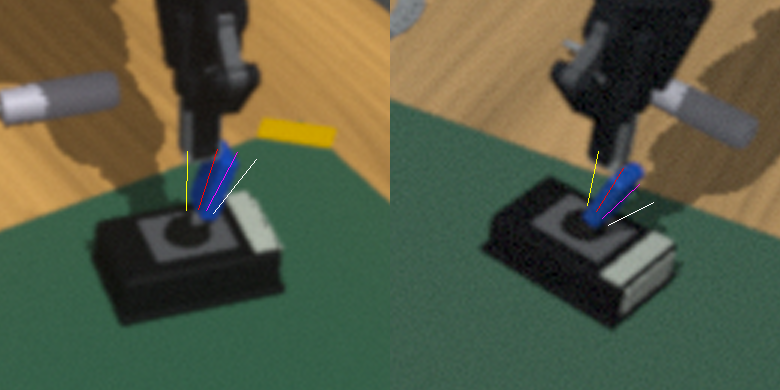

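The lever is well over, at about 0.4 to 0.45 rad. I'll hold it briefly to complete the second, back straight off, then lift.

>>> send_rows(series=[0,0,0,0,0,0,0,0,0,0,0,0,0,0,0.5,0,0,0,0,0,0,1.2,0,0,0,0,0,0,2,0,0,0,0,0,0,2.8,0,0,0,0,0,0,3.5,0,0,0,0,0,0,4.2,0,0,0,0,0,0,4.6,0,0,0,0,0,0,4.6,0,0,0,0,0,0])

```text
clock: 5.77
tcp_pos: [0.5283, -0.2117, 0.079]
orientation: [0.0, 0.993, -0.122, 0.0]
wrist_force: [-0.9, -0.4, 0.2]
finger_gap: 0.0
```

>>> send_rows(series=[0,0,-1,0,0,0,0,0,0,-3,0,0,0,0,0,0,-5,0,0,0,0,0,0,-7,0,0,0,0,0,0,-9,0,0,0,0,0,0,-11,0,0,0,0,0,0,-12,0,0,0,0,0,0,-12,0,0,0,0,0,0,-12,0,0,0,0,0,0,-12,0,0,0,0])

```text
clock: 6.6
tcp_pos: [0.5266, -0.2111, 0.1982]
orientation: [-0.0, 0.993, -0.122, -0.001]
wrist_force: [-0.5, -0.0, -0.1]
finger_gap: -0.0002
```

```bash
python3 look.py b3.png; python3 - <<'E'
from chk import *
im=read_camera("scene"); o=cv2.imread("pics/scene0.png"); cv2.imwrite("pics/end.png",im)
for l,(x,y,w,h) in(("orange",(425,245,100,95)),("jar",(190,190,65,80)),("blue",(315,110,75,70))):
    print(l,"mean diff",np.abs(im[y:y+h,x:x+w].astype(int)-o[y:y+h,x:x+w]).mean())
E
```

```text
6.6 [ 0.52664235 -0.21111352  0.19820557] gap -0.00021323708764720822 F [-0.4528246  -0.00128591 -0.12675645] q [-0.52  0.3   0.02  1.29 -0.    2.86]
tool axes
 [[ 0.97  -0.242 -0.002]
 [-0.242 -0.97   0.001]
 [-0.002 -0.    -1.   ]]
along -38.608006124144744 across -0.7488499179472141 F along 0.43906268665820236
orange mean diff 1.584421052631579
jar mean diff 1.5165384615384616
blue mean diff 1.5742857142857143
```

View pics/b3.png

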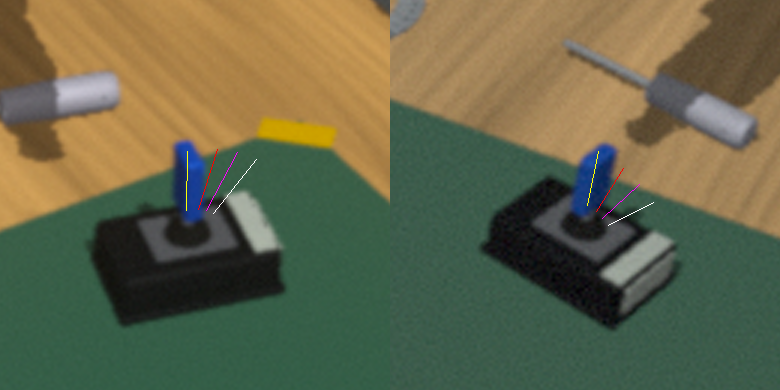

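The lever is upright again, the arm is clear, and nothing else has changed.

```bash
python3 -c "
from workcell import *
print(hand_in())"
```

```text
the job is handed in; nothing more can be done
None
```

I pushed the blue toggle towards the white-stripe end with the shut fingers, held it there for about a second, then backed straight off and lifted clear. The job was handed in at about 6.8 s.

- **Lean:** in the camera overlays the lever reached about 0.4–0.45 rad, and contact is made above 0.26. It was past contact for roughly 1.3–1.5 s, of which about 1 s was near full lean. The exact lean comes from the overlay only. The wrist force was about 2 N against the roughly 3.4 N I expected, and that reading is noisy by 1–2 N.
- **After release:** the lever stands upright again. The orange toggle, the jar and the blue box areas match the first scene picture, with only image noise between them (mean difference about 1.5 grey levels). The gripper is about 9 cm above the lever top and touches nothing.
- **Disagreements along the way:** my first heading estimate (174°) was wrong. A box-outline fit gave 165°, and the wrist view confirmed about 166°, which I used. One early wrist overlay was off because the arm was still settling, so I did not use it to place the lever.

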